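# Fetch the hemmed-in planishing stake from the stake rack

### The job

I want to planish on the low, dome-topped stake in the dark stake rack, but the three tall stakes stand too close round it. Move the three tall ones over to the sockets of the pale spare block first, then seat the low stake fully home in the iron bench holder, and after that put each tall stake back in the very rack socket it came from. Everything must end seated, upright and let go, and no stake may fall over on the way.

Things in the scene. Friction and masses are not known exactly. Their poses are not given: they have to be found in the camera images.
- rack: Dark wooden stake rack, a fixed block 126 mm (x) by 166 mm (y) and 48 mm high. Origin: centre of its underside, on the worktop. Four sockets, as (x, y) in its frame in mm: (-22, 0), (17, 48), (17, -48) hold the tall stakes; (30, 0), hemmed in by these, holds the low stake. Sockets: round bores 24 mm wide, 34 mm deep, bright ring at the mouth, mouths 48 mm above the worktop.
- spare_block: Pale wooden spare block, fixed, 168 mm (x) by 62 mm (y) and 48 mm high, with three empty sockets in a row, at x = -56, 0 and 56 mm, y = 0 in its frame; stands left or right of the rack. Origin: centre of its underside, on the worktop. Any tall stake may go in any of its sockets. Sockets: round bores 24 mm wide, 34 mm deep, bright ring at the mouth, mouths 48 mm above the worktop.
- bench_holder: Dark iron bench holder, fixed: square foot 100 mm wide, round boss 70 mm across with one empty socket at its centre and a small wing screw on its -x side; stands on the other side of the rack from the spare block. Origin on the socket's axis, on the worktop, z up. Socket mouth 48 mm above the worktop, bore 24 mm, 36 mm deep.
- flat_stake_head (a point): Tall steel stake with a flat round head 38 mm across and 28 mm high; its top is 102 mm above the collar's underside. Thin neck; a collar 40 mm across, 6 mm thick, rests on the socket's mouth; under it, hidden, a tapered tang 30 mm long, 14 mm thick, 8 mm at the tip. About 0.25 kg, heaviest at the foot. Point: centre of the head, 88 mm above the collar's underside; z up.
- square_stake_head (a point): Tall steel stake with a square head, 30 by 30 mm, 28 mm high, faces square to x and y; top 102 mm above the collar's underside. Thin neck; a collar 40 mm across, 6 mm thick, rests on the socket's mouth; under it, hidden, a tapered tang 30 mm long, 14 mm thick, 8 mm at the tip. About 0.25 kg, heaviest at the foot. Point: centre of the head, 88 mm above the collar's underside; z up.
- ball_stake_head (a point): Tall steel stake with a narrow round head 32 mm across, straight-sided up to 98 mm above the collar's underside, half-ball top at 114 mm. Thin neck; a collar 40 mm across, 6 mm thick, rests on the socket's mouth; under it, hidden, a tapered tang 30 mm long, 14 mm thick, 8 mm at the tip. About 0.25 kg, heaviest at the foot. Point: centre of the head, 88 mm above the collar's underside; z up.
- low_stake_middle (a point): Low stout steel stake, the one wanted: a round body 36 mm across, straight-sided up to 41 mm above its collar's underside, with a shallow domed top at 51 mm. Its collar, 40 mm across and 5 mm thick, rests on the socket's mouth; below it the same tapered tang, 30 mm long. About 0.35 kg. Point: on its axis, 28 mm above the collar's underside; z up.
Things that resemble listed ones, but are neither listed nor needed, are in the scene too. What is shaped like the part that bears square_stake_head but green or turquoise is not meant.

How it is judged:
On the way, in this order (a step that is already met when the one before it is completed fails the run):
1. all three tall stakes stand seated in the spare block at the same time (z of flat_stake_head in the frame of spare_block between 0.125 and 0.141 m and x of flat_stake_head in the frame of spare_block between -0.072 and 0.072 m and y of flat_stake_head in the frame of spare_block between -0.015 and 0.015 m and angle between each of flat_stake_head, square_stake_head, ball_stake_head's own z axis and vertical below 0.15 rad and z of square_stake_head in the frame of spare_block between 0.125 and 0.141 m and x of square_stake_head in the frame of spare_block between -0.072 and 0.072 m and y of square_stake_head in the frame of spare_block between -0.015 and 0.015 m and z of ball_stake_head in the frame of spare_block between 0.125 and 0.141 m and x of ball_stake_head in the frame of spare_block between -0.072 and 0.072 m and y of ball_stake_head in the frame of spare_block between -0.015 and 0.015 m), for 0.2 s.
2. the low stake is seated in the bench holder (horizontal distance between low_stake_middle and bench_holder below 0.01 m and z of low_stake_middle in the frame of bench_holder between 0.07 and 0.081 m and angle between low_stake_middle's own z axis and vertical below 0.12 rad), for 0.2 s.
At the end, for the whole second after the job is handed in: The low stake stands in the bench holder (axis within 10 mm of the socket's, seated within 5 mm of fully home, upright within 0.12 rad); each tall stake is back within 10 mm of where it stood at the start, seated and upright within 0.12 rad; all are at rest and released (all of step 2 and distance of each of flat_stake_head, square_stake_head, ball_stake_head from where it was at the start of the episode below 0.01 m and angle between each of flat_stake_head, square_stake_head, ball_stake_head's own z axis and vertical below 0.12 rad and linear speed of each of flat_stake, square_stake, ball_stake, low_stake below 0.02 m/s); the robot touches nothing.
It fails at once if a stake falls over (leans more than 1.2 rad) (angle between any of flat_stake_head, square_stake_head, ball_stake_head, low_stake_middle's own z axis and vertical above 1.2 rad).
It also fails if it takes over 141 s, if anything falls off the work surface, if the arm or the gripper's body presses on something with over 40 N, if the wrist force passes 120 N, or if a joint passes its speed limit or range.

### The arm

A 6-joint arm with a two-finger parallel gripper is mounted at the origin on the work surface; the furniture and walls round the work are solid. World frame = base frame: x ahead of the robot, y to its left, z up, the work surface at z = 0. Lengths are in m, angles in rad, forces in N, time in s.
With the tool pointing down it reaches from about 0.35 to 1 m from the base axis. Payload 7.1 kg.
Tool frame: the origin (TCP) lies at the very end of the fingers, on their centre line; the grasp point (between the pads) lies 19 mm behind it (ctrl.grasp_offset is the distance from the TCP to the grasp point, in m); z points along the fingers, y is the line along which they close (so a half turn about z gives the same grasp; the last joint's range is limited). The gripper opens to 85 mm and grips with 20 to 120 N. Pads are 22 mm wide; open, the fingers measure 114 mm over their backs; the gripper's body (76 mm by 85 mm) begins 54 mm behind the grasp point. The pads swing forward as they close: fully open they stand 13 mm farther back than shut.
Start: joints at [-1.236, 0.423, 1.63, -0, 1.089, -0.019], TCP at [0.217, -0.586, 0.231] pointing down, gripper open.
Joint ranges: [-3, 3], [-0.9, 2.11], [0.09, 2.58], [-1.31, 4.45], [0.11, 2.69], [-2.54, 2.54]. Speed limits (rad/s): [2.39, 2.39, 3.01, 3.14, 3.14, 3.14].

### API

Orientations are given as [roll, pitch, yaw] about the fixed x, y, z axes, in that order (R = Rz(yaw) Ry(pitch) Rx(roll)).
In Python, from workcell import ctrl gives the robot as it stands.
- The arm moves only by the tool move_arm, never from a script. Its arguments are lists of equal length, an entry for each row: "hand": the closure in counts, from 0 (fully open) to 255 (shut); "delta_pos": the shift along the world's x, y, z in cm, a list of three; "roll": the turn about the world's z in degrees. In form: {"hand": [hand, ...], "delta_pos": [[dx, dy, dz], ...], "roll": [roll, ...]}. A call has 1 to 5 rows; each row shifts and turns the commanded pose from where the row before left it; what a row does not reach is not made up. A row lasts 1/12 s, in which the tool goes at most 41.7 mm and 7.16 degrees, less where a joint would pass 70% of its speed; a pose out of reach is approached as far as the arm can. A call with a gripper value outside its range is refused whole. The fingers move at their own pace and stop on an object; "newtons" is the grip in N (left out, the last holds). Time passes only in rows, so rows that do not move let the fingers close. It gives the time, the measured TCP pose, the force, the opening and the grip force at its end, in the units of the state.
- ctrl.observe(): the state, without advancing time (a new reading comes with each control period).
- ctrl.grab_frame(name): name is "scene" or "top" or "wrist"; returns (picture, depth): 480x640x3 uint8, red, green, blue; 480x640 float32, m along the optical axis (not along the pixel's ray), 0 where there is no reading.
- ctrl.camera_info(name): a dict with "intrinsics" (3x3 intrinsics, pixels), "camera_from_world" (4x4, takes a point from world to camera coordinates); the wrist camera has in their place "hand_eye" (4x4, takes a point from camera to tool coordinates, whose origin is the TCP and whose axes are the flange's). Camera axes: x right, y up, looking along -z (the intrinsics and any distortion apply to the point x, -y, -z); pixel columns grow to the right and rows downward; lengths in m; the calibration is good to about 2 mm. A picture is of the moment at which its call begins: read the wrist's pose just before it. camera_info takes no time and is no camera call.
- ctrl.job_done(): hands the job in; it is judged then, once.
The state is a dict: "time_s": time; "joint_positions": joint angles; "dq": joint speeds; "tau": joint torques, N m; "tool_pos": TCP position; "eef_rot": TCP orientation; "force": force on the tool from outside, world axes, zero at the start; "ft_torque": the same for the moment, N m; "gripper_width": finger opening in m; "gripper_force": force on a finger pad.
Only numpy, scipy, OpenCV 4.12 (cv2) and the standard library are available. Lean on these libraries where they do the work, as an engineer would, in place of code of your own. Each camera call takes 0.05 s, during which the arm holds its last target. There are 200 camera calls.

## Working session

There is one attempt and no reset: what is moved stays moved. The work goes in short steps, Python scripts to look and compute and a tool call to move; the robot and the scene stay as the last step left them, time stands still between calls to the robot, and variables do not carry over. Pictures are saved under pics/ and viewed, at most 14 in all, crops included, and the job is handed in when it is done.

Besides the shell and the picture viewer there is one more tool, called after "Emit:" as name(argument=value, ...), one argument or row to a line, values as JSON. move_arm: Moves the arm, as the interface text tells. Its arguments: {"type":"object","properties":{"hand":{"type":"array","items":{"type":"number"}},"delta_pos":{"type":"array","items":{"type":"array","items":{"type":"number"}}},"roll":{"type":"array","items":{"type":"number"}},"newtons":{"type":"number"}},"required":["hand","delta_pos","roll"]}

```bash
mkdir -p pics; cat > h.py <<'E'
import numpy as np, cv2
from workcell import ctrl
def cap(n,f):
    p,d=ctrl.grab_frame(n); cv2.imwrite(f'pics/{f}.png',p[:,:,::-1]); np.save(f'pics/{f}.npy',d); return p,d
def world(n,u,v,d):
    c=ctrl.camera_info(n);K=np.array(c['intrinsics']);T=np.linalg.inv(np.array(c['camera_from_world']))
    x=(u-K[0,2])/K[0,0]*d;y=(v-K[1,2])/K[1,1]*d
    return (T@np.array([x,-y,-d,1]))[:3]
def onz(n,u,v,z):
    a=world(n,u,v,.1);b=world(n,u,v,1.);return a+(b-a)*(z-a[2])/(b[2]-a[2])
E
python3 - <<'E'
from h import *
for n in('scene','top'):
    cap(n,n);c=ctrl.camera_info(n);print(n,c)
s=ctrl.observe();print(s)
E
```

```text
scene {'intrinsics': array([[602.13550797,   0.        , 316.24803526],
       [  0.        , 602.13550797, 255.00016822],
       [  0.        ,   0.        ,   1.        ]]), 'camera_from_world': array([[-0.86385768, -0.50369383,  0.00651363,  0.49106131],
       [ 0.26229019, -0.43872484,  0.85949076, -0.21435046],
       [-0.43006251,  0.74418616,  0.51110978, -0.98947912],
       [ 0.        ,  0.        ,  0.        ,  1.        ]])}
top {'intrinsics': array([[562.82174686,   0.        , 320.81103658],
       [  0.        , 562.82174686, 238.28341926],
       [  0.        ,   0.        ,   1.        ]]), 'camera_from_world': array([[ 0.02637143, -0.99964635,  0.00342358,  0.00589505],
       [ 0.99883509,  0.02648816,  0.04033406, -0.529982  ],
       [-0.04041048,  0.00235593,  0.99918039, -1.27565236],
       [ 0.        ,  0.        ,  0.        ,  1.        ]])}
{'time_s': 0.1, 'joint_positions': array([-1.23599796e+00,  4.23777947e-01,  1.63063373e+00, -2.67310706e-05,
        1.08859196e+00, -1.90206395e-02]), 'dq': array([-8.97348484e-05, -4.13665241e-03, -3.92172609e-04,  6.28953654e-05,
        6.67805724e-04, -5.49765594e-04]), 'tau': array([-4.16845414e-04, -5.58423471e+01, -2.82445192e+01, -1.18793109e-04,
        3.02189110e-03,  1.92133349e-06]), 'tool_pos': array([ 0.21639097, -0.58580581,  0.23060706]), 'eef_rot': array([-3.14018148e+00, -3.17491507e-06,  3.53831416e-01]), 'force': array([ 0.09310399, -0.22633366,  0.81986072]), 'ft_torque': array([-0.01982363, -0.04054023,  0.02561779]), 'gripper_force': 0.0, 'gripper_width': 0.08527399783682135}
```

View pics/top.png

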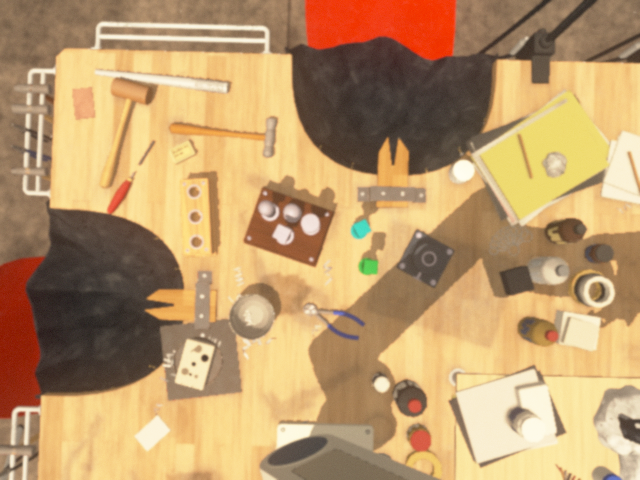

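View pics/scene.png

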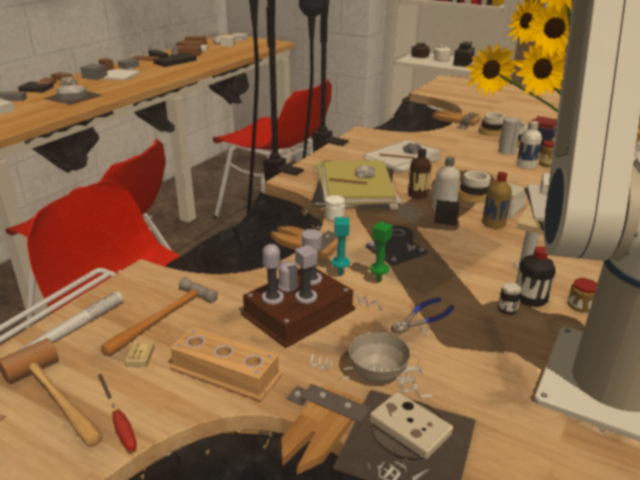

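The top view shows the rack at about (290,225) with four stakes, the spare block at (197,217) and the bench holder at (427,258). The turquoise (361,229) and green (369,267) stakes are decoys standing between the rack and the holder. I'll enlarge a crop to confirm.

```bash
python3 - <<'E'
from h import *
p=cv2.imread('pics/top.png')[165:300,175:355]
cv2.imwrite('pics/c1.png',cv2.resize(p,None,fx=4.4,fy=4.4,interpolation=3))
p=cv2.imread('pics/top.png')[205:305,335:468]
cv2.imwrite('pics/c2.png',cv2.resize(p,None,fx=5,fy=5,interpolation=3))
p=cv2.imread('pics/scene.png')[205:355,225:425]
cv2.imwrite('pics/c3.png',cv2.resize(p,None,fx=4,fy=4,interpolation=3))
E
```

```text
(no output)
```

View pics/c1.png

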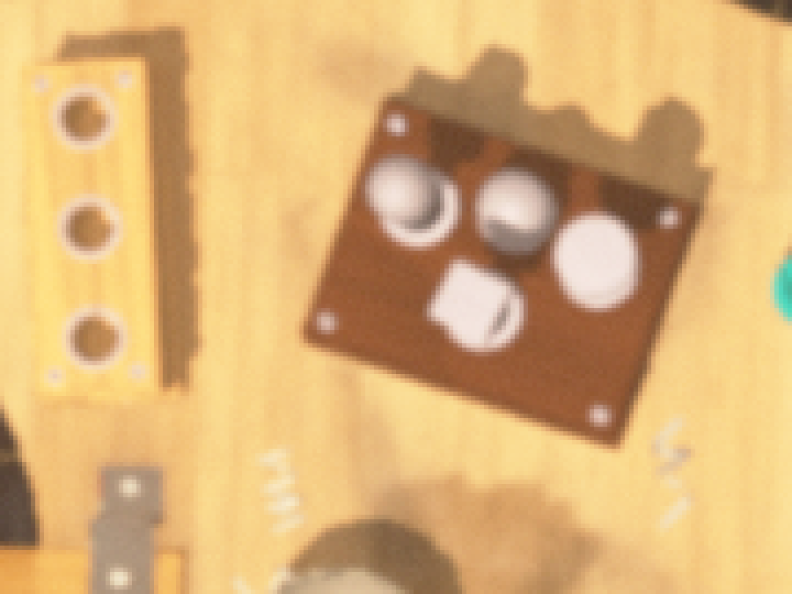

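View pics/c2.png

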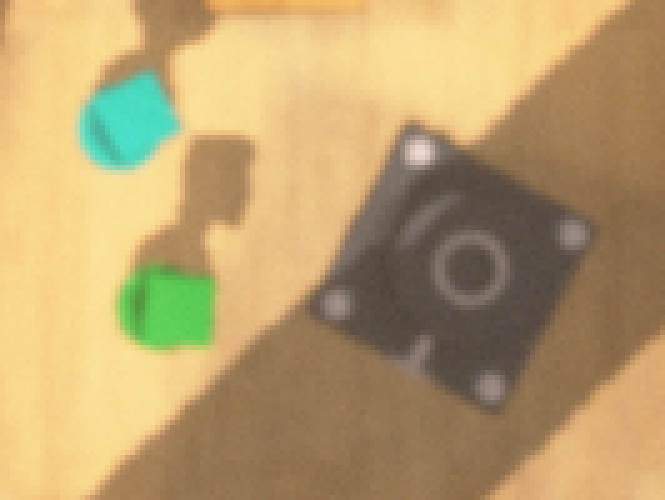

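View pics/c3.png

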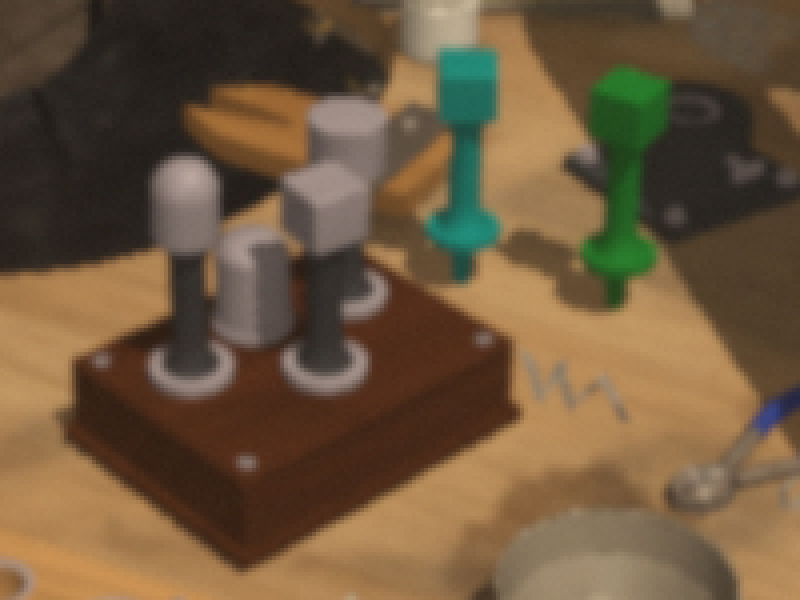

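The square-headed steel stake in the rack (c3 325,205, nearest the robot) is the one meant. The green and turquoise square ones stand on the table outside the rack and are not wanted. In c1, ball is on the left, flat on the right and the low dome at (515,212). Next I'll work out positions.

```bash
python3 - <<'E'
from h import *
f=lambda x,y,s,u,v:((x+.5)/s-.5+u,(y+.5)/s-.5+v)
P=lambda x,y,z:onz('top',*f(x,y,4.4,175,165),z)[:2]
np.set_printoptions(precision=4,suppress=True)
S=np.array([P(x,y,.048) for x,y in[(397,124),(668,217),(599,415),(326,322)]])
c=S.mean(0); e=(S[0]-S[3])+(S[1]-S[2]); yaw=np.arctan2(e[1],e[0])
print('screws',S,c,yaw,np.linalg.norm(S[0]-S[1]),np.linalg.norm(S[1]-S[2]))
R=np.array([[np.cos(yaw),-np.sin(yaw)],[np.sin(yaw),np.cos(yaw)]])
for n,q in dict(square=(-22,0),ball=(17,48),flat=(17,-48),low=(30,0)).items(): print(n,c+R@np.array(q)/1000)
print('flat top',P(596,261,.150),'ball top~',P(400,190,.155),'square top',P(468,301,.150),'low top',P(515,212,.095))
B=np.array([P(84,118,.048),P(89,228,.048),P(94,338,.048)]);print('block',B,np.diff(B,axis=0))
print('holder',onz('top',*f(471,269,5,335,205),.048))
# rack ring checks / depth heights
d=np.load('pics/top.npy')
for n,(u,v) in dict(turq=(362,229),green=(369,267),flat=(310,224),rack=(275,240),block=(197,232)).items(): print(n,world('top',u,v,d[v,u]))
# same with scene: collars c3
ds=np.load('pics/scene.npy')
g=lambda x,y:f(x,y,4,225,205)
for n,q in dict(ball=(190,368),square=(325,365)).items(): print('scene',n,onz('scene',*g(*q),.054))
print('scene flat top',onz('scene',*g(347,117),.150),'holder',onz('scene',*g(693,108),.048))
E
```

```text
screws [[0.6261 0.1472]
 [0.5826 0.0089]
 [0.4818 0.0411]
 [0.525  0.1799]] [0.5539 0.0943] -0.3107123474121936 0.14494095282593905 0.10585365903020968
square [0.5329 0.101 ]
ball [0.5847 0.1348]
flat [0.5554 0.0434]
low [0.5824 0.0851]
flat top [0.5527 0.0429] ball top~ [0.5828 0.1342] square top [0.5326 0.1017] low top [0.5791 0.0839]
block [[0.6249 0.3054]
 [0.5693 0.3009]
 [0.5138 0.2965]] [[-0.0557 -0.0045]
 [-0.0555 -0.0045]]
holder [ 0.4899 -0.2206  0.048 ]
turq [ 0.5466 -0.065   0.1263]
green [ 0.468  -0.081   0.1306]
flat [0.5527 0.0431 0.1485]
rack [0.5216 0.1215 0.048 ]
block [0.5348 0.2952 0.0469]
scene ball [0.5815 0.1395 0.054 ]
scene square [0.5294 0.1056 0.054 ]
scene flat top [0.5529 0.0466 0.15  ] holder [ 0.4877 -0.2215  0.048 ]
```

Emit:
move_arm(
  hand=[0, 0, 0, 0, 0],
  delta_pos=[
    [1.6, 3.4, 0.4],
    [1.6, 3.4, 0.4],
    [1.6, 3.4, 0.4],
    [1.6, 3.4, 0.4],
    [1.6, 3.4, 0.4],
  ],
  roll=[-1.9, -1.9, -1.9, -1.9, -1.9],
)

```text
time_s: 0.52
tool_pos: [0.2967, -0.4144, 0.2511]
eef_rot: [-3.141, 0.0, 0.186]
force: [1.0, -0.4, 0.4]
gripper_width: 0.0856
gripper_force: 0.0
```

Emit:
move_arm(
  hand=[0, 0, 0, 0, 0],
  delta_pos=[
    [1.6, 3.4, 0.4],
    [1.6, 3.4, 0.4],
    [1.6, 3.4, 0.4],
    [1.6, 3.4, 0.4],
    [1.6, 3.4, 0.4],
  ],
  roll=[-1.9, -1.9, -1.9, -1.9, -1.9],
)

```text
time_s: 0.93
tool_pos: [0.3767, -0.2444, 0.2714]
eef_rot: [-3.141, 0.0, 0.02]
force: [1.8, 0.5, -0.3]
gripper_width: 0.0852
gripper_force: 0.0
```

Emit:
move_arm(
  hand=[0, 0, 0, 0, 0],
  delta_pos=[
    [1.6, 3.4, 0.4],
    [1.6, 3.4, 0.4],
    [1.6, 3.4, 0.4],
    [1.6, 3.4, 0.4],
    [1.6, 3.4, 0.4],
  ],
  roll=[-1.9, -1.9, -1.9, -1.9, -1.9],
)

```text
time_s: 1.35
tool_pos: [0.4567, -0.0744, 0.2914]
eef_rot: [3.142, 0.0, -0.145]
force: [1.6, -1.2, -0.7]
gripper_width: 0.0854
gripper_force: 0.0
```

Emit:
move_arm(
  hand=[0, 0, 0, 0, 0],
  delta_pos=[
    [1.5, 3.4, 0.4],
    [1.5, 3.4, 0.4],
    [1.5, 3.4, 0.4],
    [1.5, 3.4, 0.4],
    [1.5, 3.4, 0.4],
  ],
  roll=[-1.9, -1.9, -1.9, -1.9, -1.9],
)

```text
time_s: 1.77
tool_pos: [0.5317, 0.0956, 0.3113]
eef_rot: [3.141, 0.0, -0.311]
force: [1.1, -1.0, -0.5]
gripper_width: 0.0854
gripper_force: 0.0
```

Emit:
move_arm(
  hand=[0, 0],
  delta_pos=[
    [0, 0, 0],
    [0, 0, 0],
  ],
  roll=[0, 0],
)

```text
time_s: 1.93
tool_pos: [0.5318, 0.0954, 0.3109]
eef_rot: [3.141, 0.001, -0.306]
force: [0.2, -1.1, 0.2]
gripper_width: 0.0855
gripper_force: 0.0
```

```bash
python3 - <<'E'
from h import *
s=ctrl.observe();print(s['tool_pos'],s['eef_rot'],s['joint_positions'])
cap('wrist','w1');print(ctrl.camera_info('wrist'))
E
```

```text
[0.53175115 0.09540451 0.31090315] [ 3.14126086e+00  5.50590299e-04 -3.06074412e-01] [ 1.55526876e-01  2.11605229e-01  1.73730901e+00 -5.57761733e-05
  1.19331916e+00  2.03241810e+00]
{'intrinsics': array([[362.48260415,   0.        , 319.2378889 ],
       [  0.        , 362.48260415, 240.53443035],
       [  0.        ,   0.        ,   1.        ]]), 'hand_eye': array([[-1.57828213e-04,  9.52474781e-01,  3.04617410e-01,
         7.70643305e-02],
       [ 9.99999794e-01,  3.39776438e-04, -5.44290324e-04,
         1.01763107e-03],
       [-6.21924626e-04,  3.04617262e-01, -9.52474639e-01,
        -1.41497875e-01],
       [ 0.00000000e+00,  0.00000000e+00,  0.00000000e+00,
         1.00000000e+00]])}
```

View pics/w1.png

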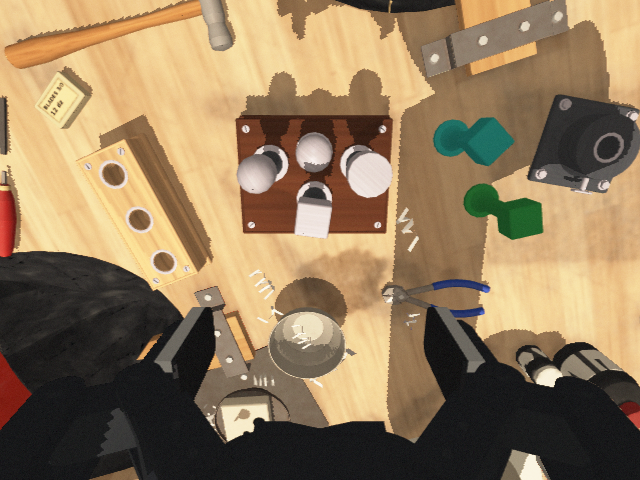

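Wrist view: rack screws are at (246,129), (383,129), (251,225) and (378,225). Block rings are at (113,174), (139,219) and (162,261), the holder ring is at (609,149), and all three tall stakes plus the low dome are visible.

```bash
cat >> h.py <<'E'
from scipy.spatial.transform import Rotation
def wonz(u,v,z,pos,rpy):
    c=ctrl.camera_info('wrist');K=np.array(c['intrinsics']);H=np.array(c['hand_eye'])
    R=Rotation.from_euler('xyz',rpy).as_matrix()
    o=R@H[:3,3]+pos; r=R@H[:3,:3]@np.array([(u-K[0,2])/K[0,0],-(v-K[1,2])/K[1,1],-1])
    return (o+r*(z-o[2])/r[2])[:2]
E
python3 - <<'E'
from h import *
np.set_printoptions(precision=4,suppress=True)
pos=np.array([.53175,.0954,.3109]);r=[3.14126,.00055,-.30607]
W=lambda u,v,z:wonz(u,v,z,pos,r)
S=np.array([W(*q,.048) for q in[(246,129),(383,129),(378,225),(251,225)]])
c=S.mean(0);e=(S[0]-S[3])+(S[1]-S[2]); yaw=np.arctan2(e[1],e[0]);print(c,yaw,np.linalg.norm(S[0]-S[1]),np.linalg.norm(S[1]-S[2]))
R=np.array([[np.cos(yaw),-np.sin(yaw)],[np.sin(yaw),np.cos(yaw)]])
for n,q in dict(square=(-22,0),ball=(17,48),flat=(17,-48),low=(30,0)).items(): print(n,c+R@np.array(q)/1000)
print('block',[W(*q,.048) for q in[(113,174),(139,219),(162,261)]],'holder',W(609,149,.048),'flattop',W(370,174,.15),'sqtop',W(314,216,.15))
# fine crop
p=cv2.imread('pics/w1.png')[100:300,230:400];cv2.imwrite('pics/c4.png',cv2.resize(p,None,fx=3,fy=3,interpolation=3))
E
```

```text
[0.5515 0.0933] -0.3102145365613256 0.14607412939794548 0.10604830034996894
square [0.5305 0.1   ]
ball [0.5823 0.1338]
flat [0.553  0.0424]
low [0.58   0.0841]
block [array([0.6238, 0.304 ]), array([0.5686, 0.2995]), array([0.5135, 0.2964])] holder [ 0.4859 -0.2211] flattop [0.555  0.0427] sqtop [0.535  0.0978]
```

Emit:
move_arm(
  hand=[0, 0, 0, 0, 0],
  delta_pos=[
    [0, 0.5, -4],
    [0, 0, -4],
    [0, 0, -4],
    [0, 0, -4],
    [0, 0, -3.4],
  ],
  roll=[0, 0, 0, 0, 0],
  newtons=40,
)

```text
time_s: 2.4
tool_pos: [0.5299, 0.0971, 0.115]
eef_rot: [3.141, 0.002, -0.311]
force: [0.7, -0.0, 0.4]
gripper_width: 0.0851
gripper_force: 0.0
```

Emit:
move_arm(
  hand=[0, 160, 255, 255, 255],
  delta_pos=[
    [0, 0, 0],
    [0, 0, 0],
    [0, 0, 0],
    [0, 0, 0],
    [0, 0, 0],
  ],
  roll=[0, 0, 0, 0, 0],
)

```text
time_s: 2.82
tool_pos: [0.5331, 0.0987, 0.1198]
eef_rot: [-3.14, -0.004, -0.31]
force: [0.1, 0.3, 0.8]
gripper_width: 0.0387
gripper_force: 0.0
```

Emit:
move_arm(
  hand=[255, 255, 255, 255, 255],
  delta_pos=[
    [0, 0, 0],
    [0, 0, 0],
    [0, 0, 0],
    [0, 0, 0],
    [0, 0, 0],
  ],
  roll=[0, 0, 0, 0, 0],
)

```text
time_s: 3.23
tool_pos: [0.5335, 0.0993, 0.1197]
eef_rot: [-3.139, -0.004, -0.309]
force: [1.0, 2.1, 6.9]
gripper_width: 0.0312
gripper_force: 36.6
```

Emit:
move_arm(
  hand=[255, 255, 255, 255, 255],
  delta_pos=[
    [0, 0, 2],
    [0, 0, 3.5],
    [0, 0, 4],
    [0, 0, 4],
    [0, 0, 4],
  ],
  roll=[0, 0, 0, 0, 0],
)

```text
time_s: 3.65
tool_pos: [0.5308, 0.0987, 0.2949]
eef_rot: [-3.141, -0.0, -0.309]
force: [0.8, 0.3, -2.8]
gripper_width: 0.0309
gripper_force: 37.7
```

Emit:
move_arm(
  hand=[255, 255, 255, 255, 255],
  delta_pos=[
    [0, 1.8, 1.5],
    [-0.4, 3.5, 0],
    [-0.4, 3.5, 0],
    [-0.4, 3.5, 0],
    [-0.4, 3.5, 0],
  ],
  roll=[3, 4.5, 4.5, 4.5, 4.5],
)

```text
time_s: 4.07
tool_pos: [0.5148, 0.258, 0.3084]
eef_rot: [-3.141, -0.001, 0.061]
force: [0.8, 1.1, -3.6]
gripper_width: 0.0303
gripper_force: 38.2
```

Emit:
move_arm(
  hand=[255, 255, 255, 255, 255],
  delta_pos=[
    [-0.2, 2.5, 0],
    [0, 1.3, 0],
    [0, 0, 0],
    [0, 0, 0],
    [0, 0, 0],
  ],
  roll=[0.7, 0, 0, 0, 0],
)

```text
time_s: 4.48
tool_pos: [0.5135, 0.2937, 0.3074]
eef_rot: [3.141, 0.0, 0.069]
force: [0.1, 0.2, -2.5]
gripper_width: 0.0303
gripper_force: 38.4
```

```bash
python3 - <<'E'
from h import *
s=ctrl.observe();print(s['tool_pos'],s['eef_rot'])
cap('wrist','w2')
E
```

```text
[0.51346163 0.29369678 0.30738657] [3.14088923e+00 2.24501162e-04 6.86336943e-02]
```

View pics/w2.png

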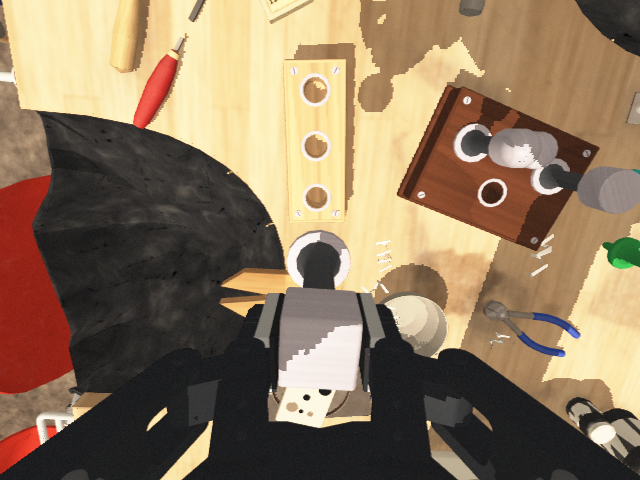

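The stake is held upright. Its collar is at (319,260), the block rings are at (315,90), (316,146) and (317,198), and the vacated rack ring is at (492,192).

```bash
python3 - <<'E'
from h import *
np.set_printoptions(precision=4,suppress=True)
pos=np.array([.51346,.2937,.30739]);r=[3.1409,.0002,.06863]
W=lambda u,v,z:wonz(u,v,z,pos,r)
print([W(*q,.048) for q in[(315,90),(316,146),(317,198),(492,192)]],'collar',W(319,259,.307-.065))
E
```

```text
[array([0.6234, 0.3046]), array([0.5679, 0.2999]), array([0.5117, 0.2951]), array([0.5318, 0.101 ])] collar [0.5122 0.293 ]
```

Emit:
move_arm(
  hand=[255, 255, 255, 255, 255],
  delta_pos=[
    [-0.1, 0.2, -3.5],
    [0, 0, -3.5],
    [0, 0, -3.5],
    [0, 0, -2],
    [0, 0, -2],
  ],
  roll=[0, 0, 0, 0, 0],
)

```text
time_s: 4.95
tool_pos: [0.5121, 0.2949, 0.1606]
eef_rot: [3.141, 0.002, 0.067]
force: [-0.5, 0.8, -2.9]
gripper_width: 0.0304
gripper_force: 38.4
```

Emit:
move_arm(
  hand=[255, 255, 255, 255, 255],
  delta_pos=[
    [0, 0, -1.5],
    [0, 0, -1],
    [0, 0, -1],
    [0, 0, -0.6],
    [0, 0, 0],
  ],
  roll=[0, 0, 0, 0, 0],
)

```text
time_s: 5.37
tool_pos: [0.5125, 0.2962, 0.1206]
eef_rot: [3.141, 0.001, 0.069]
force: [-0.3, 0.8, -2.6]
gripper_width: 0.0303
gripper_force: 38.4
```

Emit:
move_arm(
  hand=[255, 255, 0, 0, 0],
  delta_pos=[
    [0, 0, -0.2],
    [0, 0, 0],
    [0, 0, 0],
    [0, 0, 0],
    [0, 0, 0],
  ],
  roll=[0, 0, 0, 0, 0],
)

```text
time_s: 5.78
tool_pos: [0.513, 0.2971, 0.1201]
eef_rot: [-3.141, -0.001, 0.069]
force: [-0.4, -0.2, 0.5]
gripper_width: 0.0657
gripper_force: 0.0
```

Emit:
move_arm(
  hand=[0, 0, 0, 0, 0],
  delta_pos=[
    [0, 0, 0],
    [0, 0, 0],
    [0, 0, 2],
    [0, 0, 4],
    [0, 0, 4],
  ],
  roll=[0, 0, 0, 0, 0],
)

```text
time_s: 6.2
tool_pos: [0.5114, 0.2961, 0.219]
eef_rot: [3.14, 0.004, 0.069]
force: [1.0, 0.4, 0.3]
gripper_width: 0.0852
gripper_force: 0.0
```

Emit:
move_arm(
  hand=[0, 0, 0, 0, 0],
  delta_pos=[
    [0.5, -3.6, 1],
    [0.6, -3.6, 0],
    [0.6, -3.6, 0],
    [0.6, -3.6, 0],
    [0.6, -3.6, 0],
  ],
  roll=[-3, -3, -3, -3, -3],
)

```text
time_s: 6.62
tool_pos: [0.5416, 0.1153, 0.2298]
eef_rot: [-3.141, -0.001, -0.194]
force: [0.1, 0.4, -0.4]
gripper_width: 0.0855
gripper_force: 0.0
```

Emit:
move_arm(
  hand=[0, 0, 0, 0, 0],
  delta_pos=[
    [0.6, -3.6, 0],
    [0.6, -3.6, 0],
    [0, 0, 0],
    [0, 0, 0],
    [0, 0, 0],
  ],
  roll=[-3, -3, -0.8, 0, 0],
)

```text
time_s: 7.03
tool_pos: [0.5535, 0.0447, 0.2293]
eef_rot: [-3.141, 0.0, -0.311]
force: [0.4, -0.3, -0.5]
gripper_width: 0.0855
gripper_force: 0.0
```

Emit:
move_arm(
  hand=[0, 0, 0, 0, 0],
  delta_pos=[
    [0, -0.1, -3.5],
    [0, 0, -3.5],
    [0, 0, -3],
    [0, 0, -1],
    [0, 0, 0],
  ],
  roll=[0, 0, 0, 0, 0],
)

```text
time_s: 7.45
tool_pos: [0.5514, 0.0448, 0.1169]
eef_rot: [3.14, 0.005, -0.309]
force: [-1.2, 0.3, -0.1]
gripper_width: 0.0851
gripper_force: 0.0
```

Emit:
move_arm(
  hand=[160, 255, 255, 255, 255],
  delta_pos=[
    [0, 0, 0],
    [0, 0, 0],
    [0, 0, 0],
    [0, 0, 0],
    [0, 0, 0],
  ],
  roll=[0, 0, 0, 0, 0],
)

```text
time_s: 7.87
tool_pos: [0.5548, 0.0439, 0.1212]
eef_rot: [-3.14, -0.003, -0.311]
force: [-0.9, 1.0, 6.9]
gripper_width: 0.0368
gripper_force: 39.8
```

Emit:
move_arm(
  hand=[255, 255, 255],
  delta_pos=[
    [0, 0, 0],
    [0, 0, 0],
    [0, 0, 0],
  ],
  roll=[0, 0, 0],
)

```text
time_s: 8.12
tool_pos: [0.5547, 0.0439, 0.1212]
eef_rot: [-3.14, -0.003, -0.311]
force: [-1.5, 0.5, 6.3]
gripper_width: 0.0369
gripper_force: 39.7
```

Emit:
move_arm(
  hand=[255, 255, 255, 255, 255],
  delta_pos=[
    [0, 0, 2],
    [0, 0, 3.5],
    [0, 0, 4],
    [0, 0, 4],
    [0, 0, 4],
  ],
  roll=[0, 0, 0, 0, 0],
)

```text
time_s: 8.53
tool_pos: [0.5529, 0.0436, 0.2967]
eef_rot: [-3.141, -0.0, -0.311]
force: [1.2, 0.2, -2.1]
gripper_width: 0.0368
gripper_force: 41.0
```

Emit:
move_arm(
  hand=[255, 255, 255, 255, 255],
  delta_pos=[
    [0, 1.6, 1],
    [0.2, 3.5, 0],
    [0.2, 3.5, 0],
    [0.2, 3.5, 0],
    [0.2, 3.5, 0],
  ],
  roll=[2, 3.5, 3.5, 3.5, 3.5],
)

```text
time_s: 8.95
tool_pos: [0.5613, 0.201, 0.3052]
eef_rot: [-3.141, -0.001, -0.03]
force: [0.2, -0.7, -3.2]
gripper_width: 0.0366
gripper_force: 41.0
```

Emit:
move_arm(
  hand=[255, 255, 255, 255, 255],
  delta_pos=[
    [0.2, 3.5, 0],
    [0.2, 3.5, 0],
    [0.1, 2, 0],
    [0, 1, 0],
    [0, 0, 0],
  ],
  roll=[3.5, 2.2, 0, 0, 0],
)

```text
time_s: 9.37
tool_pos: [0.5661, 0.3014, 0.3044]
eef_rot: [-3.141, -0.0, 0.07]
force: [-1.0, -0.6, -1.5]
gripper_width: 0.0364
gripper_force: 41.1
```

Emit:
move_arm(
  hand=[255, 255, 255],
  delta_pos=[
    [0, 0, 0],
    [0, 0, 0],
    [0, 0, 0],
  ],
  roll=[0, 0, 0],
)

```text
time_s: 9.62
tool_pos: [0.5666, 0.2982, 0.3045]
eef_rot: [3.141, 0.0, 0.066]
force: [0.4, -0.1, -2.2]
gripper_width: 0.0367
gripper_force: 41.1
```

Emit:
move_arm(
  hand=[255, 255, 255, 255, 255],
  delta_pos=[
    [0.1, 0.1, -3.5],
    [0, 0, -3.5],
    [0, 0, -3.5],
    [0, 0, -2],
    [0, 0, -1.5],
  ],
  roll=[0, 0, 0, 0, 0],
)

```text
time_s: 10.03
tool_pos: [0.5664, 0.2986, 0.1616]
eef_rot: [3.14, 0.004, 0.066]
force: [-0.6, -0.6, -1.4]
gripper_width: 0.0367
gripper_force: 41.1
```

Emit:
move_arm(
  hand=[255, 255, 255, 255, 255],
  delta_pos=[
    [0, 0, -1.5],
    [0, 0, -1],
    [0, 0, -1],
    [0, 0, -0.8],
    [0, 0, 0],
  ],
  roll=[0, 0, 0, 0, 0],
)

```text
time_s: 10.45
tool_pos: [0.5683, 0.3005, 0.1215]
eef_rot: [-3.141, -0.001, 0.067]
force: [0.9, -0.1, -1.7]
gripper_width: 0.0365
gripper_force: 41.4
```

Emit:
move_arm(
  hand=[255, 0, 0, 0, 0],
  delta_pos=[
    [0, 0, -0.1],
    [0, 0, 0],
    [0, 0, 0],
    [0, 0, 0],
    [0, 0, 0],
  ],
  roll=[0, 0, 0, 0, 0],
)

```text
time_s: 10.87
tool_pos: [0.5678, 0.3008, 0.1207]
eef_rot: [-3.141, -0.001, 0.068]
force: [0.3, 0.0, 0.8]
gripper_width: 0.0827
gripper_force: 0.0
```

Emit:
move_arm(
  hand=[0, 0, 0, 0, 0],
  delta_pos=[
    [0, 0, 0],
    [0, 0, 2],
    [0, 0, 4],
    [0, 0, 4],
    [0, 0, 1],
  ],
  roll=[0, 0, 0, 0, 0],
)

```text
time_s: 11.28
tool_pos: [0.5704, 0.3022, 0.237]
eef_rot: [-3.138, -0.009, 0.068]
force: [1.2, 0.3, 0.7]
gripper_width: 0.0854
gripper_force: 0.0
```

Emit:
move_arm(
  hand=[0, 0, 0, 0, 0],
  delta_pos=[
    [0.3, -3.3, 0],
    [0.3, -3.3, 0],
    [0.3, -3.3, 0],
    [0.3, -3.3, 0],
    [0.3, -3.3, 0],
  ],
  roll=[-4.3, -4.3, -4.3, -4.3, -4.4],
)

```text
time_s: 11.7
tool_pos: [0.5824, 0.1344, 0.2304]
eef_rot: [-3.141, -0.0, -0.313]
force: [0.8, -0.6, -0.1]
gripper_width: 0.0854
gripper_force: 0.0
```

Emit:
move_arm(
  hand=[0, 0, 0],
  delta_pos=[
    [0, 0, 0],
    [0, 0, 0],
    [0, 0, 0],
  ],
  roll=[0, 0, 0],
)

```text
time_s: 11.95
tool_pos: [0.5826, 0.136, 0.2303]
eef_rot: [-3.141, 0.0, -0.309]
force: [-0.2, -0.1, -1.2]
gripper_width: 0.0854
gripper_force: 0.0
```

Emit:
move_arm(
  hand=[0, 0, 0, 0, 0],
  delta_pos=[
    [0.1, -0.1, -3.5],
    [0, 0, -3.5],
    [0, 0, -3],
    [0, 0, -1.1],
    [0, 0, 0],
  ],
  roll=[0, 0, 0, 0, 0],
)

```text
time_s: 12.37
tool_pos: [0.5814, 0.1356, 0.1164]
eef_rot: [3.139, 0.005, -0.307]
force: [-0.1, 0.4, 0.1]
gripper_width: 0.0854
gripper_force: 0.0
```

Emit:
move_arm(
  hand=[160, 255, 255, 255, 255],
  delta_pos=[
    [0, 0, 0],
    [0, 0, 0],
    [0, 0, 0],
    [0, 0, 0],
    [0, 0, 0],
  ],
  roll=[0, 0, 0, 0, 0],
)

```text
time_s: 12.78
tool_pos: [0.5847, 0.1351, 0.1211]
eef_rot: [-3.14, -0.003, -0.309]
force: [-0.4, -0.1, 3.6]
gripper_width: 0.0301
gripper_force: 39.1
```

Emit:
move_arm(
  hand=[255, 255, 255, 255],
  delta_pos=[
    [0, 0, 0],
    [0, 0, 0],
    [0, 0, 0],
    [0, 0, 0],
  ],
  roll=[0, 0, 0, 0],
)

```text
time_s: 13.12
tool_pos: [0.5846, 0.135, 0.1211]
eef_rot: [-3.14, -0.002, -0.31]
force: [-1.4, 0.9, 6.4]
gripper_width: 0.0299
gripper_force: 39.5
```

Emit:
move_arm(
  hand=[255, 255, 255, 255, 255],
  delta_pos=[
    [0, 0, 2],
    [0, 0, 3.5],
    [0, 0, 4],
    [0, 0, 4],
    [0, 0, 4],
  ],
  roll=[0, 0, 0, 0, 0],
)

```text
time_s: 13.53
tool_pos: [0.583, 0.1345, 0.2964]
eef_rot: [3.142, 0.0, -0.31]
force: [0.3, 0.7, -1.4]
gripper_width: 0.0299
gripper_force: 40.6
```

Emit:
move_arm(
  hand=[255, 255, 255, 255, 255],
  delta_pos=[
    [0.5, 2, 1],
    [0.8, 3.5, 0],
    [0.8, 3.5, 0],
    [0.8, 3.5, 0],
    [0.6, 3, 0],
  ],
  roll=[3.5, 4.5, 4.5, 4.5, 4.6],
)

```text
time_s: 13.95
tool_pos: [0.6187, 0.2916, 0.305]
eef_rot: [-3.141, -0.001, 0.071]
force: [0.5, 0.7, -1.2]
gripper_width: 0.0299
gripper_force: 40.6
```

Emit:
move_arm(
  hand=[255, 255, 255, 255, 255],
  delta_pos=[
    [0.4, 1.5, 0],
    [0, 0, 0],
    [0, 0, 0],
    [0, 0, 0],
    [0, 0, 0],
  ],
  roll=[0, 0, 0, 0, 0],
)

```text
time_s: 14.37
tool_pos: [0.6224, 0.3035, 0.3045]
eef_rot: [3.141, 0.0, 0.066]
force: [-0.4, 0.2, -2.2]
gripper_width: 0.03
gripper_force: 40.6
```

Emit:
move_arm(
  hand=[255, 255, 255, 255, 255],
  delta_pos=[
    [0.1, 0.1, -3.5],
    [0, 0, -3.5],
    [0, 0, -3.5],
    [0, 0, -2],
    [0, 0, -1.5],
  ],
  roll=[0, 0, 0, 0, 0],
)

```text
time_s: 14.78
tool_pos: [0.6222, 0.3037, 0.1615]
eef_rot: [3.14, 0.004, 0.066]
force: [-0.9, -0.6, -1.5]
gripper_width: 0.0303
gripper_force: 40.6
```

Emit:
move_arm(
  hand=[255, 255, 255, 255, 255],
  delta_pos=[
    [0, 0, -1.5],
    [0, 0, -1],
    [0, 0, -1],
    [0, 0, -0.8],
    [0, 0, 0],
  ],
  roll=[0, 0, 0, 0, 0],
)

```text
time_s: 15.2
tool_pos: [0.6241, 0.3055, 0.1214]
eef_rot: [-3.141, -0.001, 0.067]
force: [-0.9, 0.4, -2.1]
gripper_width: 0.0301
gripper_force: 41.0
```

Emit:
move_arm(
  hand=[255, 0, 0, 0, 0],
  delta_pos=[
    [0, 0, -0.1],
    [0, 0, 0],
    [0, 0, 0],
    [0, 0, 0],
    [0, 0, 0],
  ],
  roll=[0, 0, 0, 0, 0],
)

```text
time_s: 15.62
tool_pos: [0.6238, 0.3059, 0.1208]
eef_rot: [-3.141, -0.001, 0.068]
force: [-0.4, -0.9, 0.3]
gripper_width: 0.0771
gripper_force: 0.0
```

Emit:
move_arm(
  hand=[0, 0, 0, 0, 0],
  delta_pos=[
    [0, 0, 0],
    [0, 0, 2],
    [0, 0, 4],
    [0, 0, 4],
    [0, 0, 3],
  ],
  roll=[0, 0, 0, 0, 0],
)

```text
time_s: 16.03
tool_pos: [0.6242, 0.3061, 0.2535]
eef_rot: [-3.141, -0.002, 0.068]
force: [0.5, 0.0, 1.1]
gripper_width: 0.0855
gripper_force: 0.0
```

Emit:
move_arm(
  hand=[0, 0, 0, 0, 0],
  delta_pos=[
    [-0.6, -3.5, 0],
    [-0.7, -3.6, 0],
    [-0.7, -3.6, 0],
    [-0.7, -3.6, 0],
    [-0.7, -3.6, 0],
  ],
  roll=[-3.6, -3.6, -3.6, -3.6, -3.6],
)

```text
time_s: 16.45
tool_pos: [0.589, 0.1253, 0.2506]
eef_rot: [-3.141, -0.001, -0.249]
force: [1.7, -0.9, 0.3]
gripper_width: 0.0853
gripper_force: 0.0
```

Emit:
move_arm(
  hand=[0, 0, 0, 0],
  delta_pos=[
    [-0.6, -3.5, 0],
    [0, 0, 0],
    [0, 0, 0],
    [0, 0, 0],
  ],
  roll=[-3.6, 0, 0, 0],
)

```text
time_s: 16.78
tool_pos: [0.5838, 0.0918, 0.2507]
eef_rot: [-3.141, -0.001, -0.31]
force: [0.1, 0.1, 0.2]
gripper_width: 0.0856
gripper_force: 0.0
```

```bash
python3 - <<'E'
from h import *
s=ctrl.observe();print(s['tool_pos'],s['eef_rot'])
cap('wrist','w3')
E
```

```text
[0.5838366  0.09176833 0.2506517 ] [-3.14096412e+00 -5.33081530e-04 -3.09712590e-01]
```

View pics/w3.png

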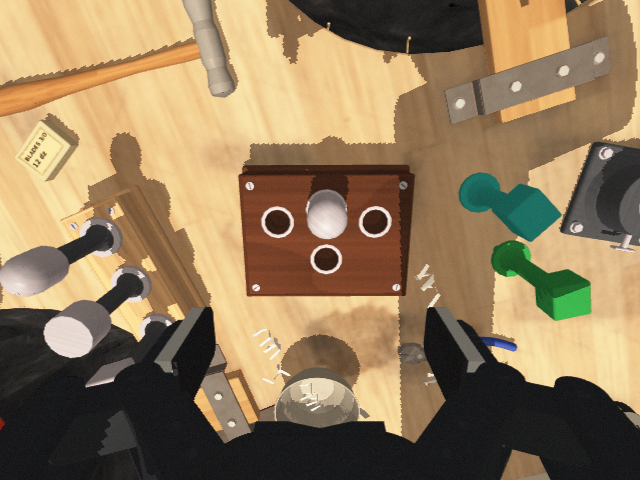

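The spare block holds the ball, flat and square stakes upright. The rack rings are empty at (278,222), (375,222) and (326,260), and the low stake is at (326,214).

```bash
python3 - <<'E'
from h import *
np.set_printoptions(precision=4,suppress=True)
s=ctrl.observe();pos=np.array([.58384,.09177,.25065]);r=[-3.14096,-.00053,-.30971]
W=lambda u,v,z:wonz(u,v,z,pos,r)
B,F,Q=[W(*q,.048) for q in[(278,222),(375,222),(326,260)]]
M=(B+F)/2;d=(M-Q)/np.linalg.norm(M-Q);print(B,F,Q,'low',M+.013*d, np.linalg.norm(M-Q),'top',W(326,214,.097))
E
```

```text
[0.5827 0.1335] [0.5537 0.0429] [0.5304 0.1005] low [0.5805 0.0841] 0.03980420225994926 top [0.5875 0.0835]
```

Emit:
move_arm(
  hand=[0, 0, 0, 0, 0],
  delta_pos=[
    [-0.3, -0.7, -3.5],
    [0, 0, -4],
    [0, 0, -4],
    [0, 0, -3.5],
    [0, 0, -2],
  ],
  roll=[0, 0, 0, 0, 0],
)

```text
time_s: 17.25
tool_pos: [0.5785, 0.0859, 0.0763]
eef_rot: [3.14, 0.004, -0.307]
force: [-0.8, -0.8, 0.4]
gripper_width: 0.0856
gripper_force: 0.0
```

Emit:
move_arm(
  hand=[0, 0, 0],
  delta_pos=[
    [0, 0, -1],
    [0, 0, -0.8],
    [0, 0, 0],
  ],
  roll=[0, 0, 0],
)

```text
time_s: 17.5
tool_pos: [0.5804, 0.0855, 0.0614]
eef_rot: [3.141, 0.001, -0.308]
force: [-0.5, 0.3, 0.6]
gripper_width: 0.086
gripper_force: 0.0
```

Emit:
move_arm(
  hand=[0, 160, 255, 255, 255],
  delta_pos=[
    [0, 0, -0.2],
    [0, 0, 0],
    [0, 0, 0],
    [0, 0, 0],
    [0, 0, 0],
  ],
  roll=[0, 0, 0, 0, 0],
  newtons=50,
)

```text
time_s: 17.92
tool_pos: [0.5811, 0.0847, 0.0612]
eef_rot: [-3.141, -0.001, -0.309]
force: [-0.3, -1.2, -0.2]
gripper_width: 0.0386
gripper_force: 0.0
```

Emit:
move_arm(
  hand=[255, 255, 255, 255, 255],
  delta_pos=[
    [0, 0, 0],
    [0, 0, 0],
    [0, 0, 0],
    [0, 0, 0],
    [0, 0, 0],
  ],
  roll=[0, 0, 0, 0, 0],
)

```text
time_s: 18.33
tool_pos: [0.5813, 0.085, 0.0616]
eef_rot: [-3.14, -0.002, -0.31]
force: [-1.5, 0.2, 8.0]
gripper_width: 0.0343
gripper_force: 49.5
```

Emit:
move_arm(
  hand=[255, 255, 255, 255, 255],
  delta_pos=[
    [0, 0, 2],
    [0, 0, 3.5],
    [0, 0, 4],
    [0, 0, 4],
    [0, 0, 4],
  ],
  roll=[0, 0, 0, 0, 0],
)

```text
time_s: 18.75
tool_pos: [0.5794, 0.0845, 0.2365]
eef_rot: [3.141, 0.002, -0.31]
force: [0.5, -0.4, -5.1]
gripper_width: 0.0343
gripper_force: 51.5
```

Emit:
move_arm(
  hand=[255, 255, 255, 255, 255],
  delta_pos=[
    [-0.8, -1.6, 1.5],
    [-1.7, -3.3, 0],
    [-1.7, -3.3, 0],
    [-1.7, -3.3, 0],
    [-1.7, -3.3, 0],
  ],
  roll=[0, 0, 0, 0, 0],
)

```text
time_s: 19.17
tool_pos: [0.5028, -0.0643, 0.2501]
eef_rot: [3.141, 0.001, -0.309]
force: [0.8, -0.8, -4.7]
gripper_width: 0.0343
gripper_force: 51.5
```

Emit:
move_arm(
  hand=[255, 255, 255, 255, 255],
  delta_pos=[
    [-1.7, -3.3, 0],
    [-1.7, -3.3, 0],
    [-1.7, -3.3, 0],
    [-1.7, -3.3, 0],
    [-1.6, -2.6, 0],
  ],
  roll=[0, 0, 0, 0, 0],
)

```text
time_s: 19.58
tool_pos: [0.4188, -0.223, 0.2501]
eef_rot: [3.141, 0.001, -0.31]
force: [0.5, 0.6, -4.4]
gripper_width: 0.0346
gripper_force: 51.5
```

Emit:
move_arm(
  hand=[255, 255, 255, 255],
  delta_pos=[
    [0, 0, 0],
    [0, 0, 0],
    [0, 0, 0],
    [0, 0, 0],
  ],
  roll=[0, 0, 0, 0],
)

```text
time_s: 19.92
tool_pos: [0.4207, -0.2205, 0.2501]
eef_rot: [-3.141, 0.0, -0.309]
force: [0.3, -0.0, -4.5]
gripper_width: 0.0344
gripper_force: 51.8
```

```bash
python3 - <<'E'
from h import *
s=ctrl.observe();print(s['tool_pos'],s['eef_rot'])
cap('wrist','w4')
E
```

```text
[ 0.42066731 -0.22052417  0.25014508] [-3.14124269e+00  4.26177069e-04 -3.08681330e-01]
```

View pics/w4.png

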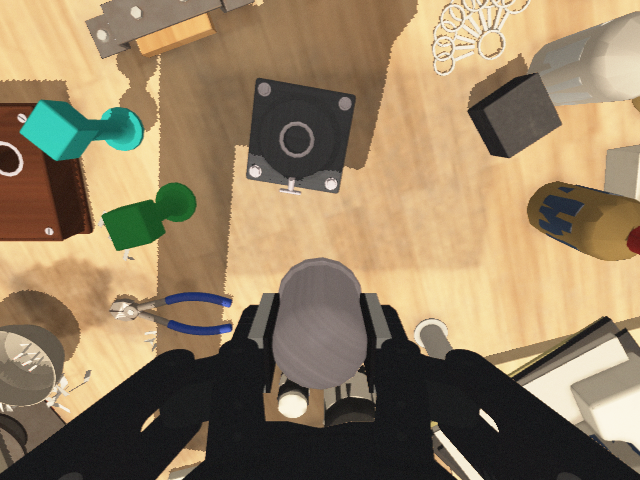

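The holder socket is at (297,139) and the stake is held straight. The gap under the holder is clear.

```bash
python3 - <<'E'
from h import *
p=np.array([.42067,-.22052,.25015]);w=wonz(297,139,.048,p,[-3.14124,.00043,-.30868]);print(w,w-p[:2])
E
```

```text
[ 0.48790005 -0.22185513] [ 0.06723005 -0.00133513]
```

Emit:
move_arm(
  hand=[255, 255, 255, 255, 255],
  delta_pos=[
    [3.5, -0.1, 0],
    [3.2, 0, 0],
    [0, 0, -3],
    [0, 0, -3.5],
    [0, 0, -3.5],
  ],
  roll=[0, 0, 0, 0, 0],
)

```text
time_s: 20.38
tool_pos: [0.4892, -0.2213, 0.1497]
eef_rot: [3.141, -0.002, -0.307]
force: [0.7, 0.8, -4.9]
gripper_width: 0.0346
gripper_force: 51.8
```

Emit:
move_arm(
  hand=[255, 255, 255, 255, 255],
  delta_pos=[
    [0, 0, -2],
    [0, 0, -1.5],
    [0, 0, -1],
    [0, 0, 0],
    [0, 0, 0],
  ],
  roll=[0, 0, 0, 0, 0],
)

```text
time_s: 20.8
tool_pos: [0.488, -0.2217, 0.1053]
eef_rot: [-3.142, 0.0, -0.308]
force: [1.1, 0.4, -4.6]
gripper_width: 0.0346
gripper_force: 51.8
```

Emit:
move_arm(
  hand=[255, 255, 255, 255, 255],
  delta_pos=[
    [0, 0, -1],
    [0, 0, -1],
    [0, 0, -1],
    [0, 0, -1],
    [0, 0, 0],
  ],
  roll=[0, 0, 0, 0, 0],
)

```text
time_s: 21.22
tool_pos: [0.4862, -0.2217, 0.0632]
eef_rot: [-3.141, 0.003, -0.31]
force: [-0.7, 0.1, -4.7]
gripper_width: 0.0343
gripper_force: 51.8
```

Emit:
move_arm(
  hand=[255, 255, 255],
  delta_pos=[
    [0, 0, -0.3],
    [0, 0, -0.1],
    [0, 0, 0],
  ],
  roll=[0, 0, 0],
)

```text
time_s: 21.47
tool_pos: [0.4877, -0.2224, 0.0615]
eef_rot: [3.142, -0.0, -0.309]
force: [-0.6, -0.2, -4.6]
gripper_width: 0.0343
gripper_force: 51.9
```

Emit:
move_arm(
  hand=[255, 255, 255],
  delta_pos=[
    [0, 0, -0.2],
    [0, 0, 0],
    [0, 0, 0],
  ],
  roll=[0, 0, 0],
)

```text
time_s: 21.72
tool_pos: [0.4879, -0.2225, 0.0612]
eef_rot: [3.141, -0.001, -0.309]
force: [-5.2, 2.4, 14.1]
gripper_width: 0.0342
gripper_force: 53.8
```

Emit:
move_arm(
  hand=[255, 0, 0, 0, 0],
  delta_pos=[
    [0, 0, 0],
    [0, 0, 0],
    [0, 0, 0],
    [0, 0, 0],
    [0, 0, 0],
  ],
  roll=[0, 0, 0, 0, 0],
)

```text
time_s: 22.13
tool_pos: [0.4879, -0.2225, 0.0595]
eef_rot: [3.141, -0.001, -0.309]
force: [-0.5, 0.4, -0.8]
gripper_width: 0.0806
gripper_force: 0.0
```

Emit:
move_arm(
  hand=[0, 0, 0, 0, 0],
  delta_pos=[
    [0, 0, 0],
    [0, 0, 2],
    [0, 0, 4],
    [0, 0, 4],
    [0, 0, 4],
  ],
  roll=[0, 0, 0, 0, 0],
)

```text
time_s: 22.55
tool_pos: [0.487, -0.222, 0.2004]
eef_rot: [-3.141, 0.002, -0.309]
force: [1.4, -0.8, -0.1]
gripper_width: 0.0853
gripper_force: 0.0
```

Emit:
move_arm(
  hand=[0, 0, 0, 0, 0],
  delta_pos=[
    [-3, 1, 2],
    [-3, 1, 0],
    [0, 0, 0],
    [0, 0, 0],
    [0, 0, 0],
  ],
  roll=[0, 0, 0, 0, 0],
)

```text
time_s: 22.97
tool_pos: [0.4281, -0.2025, 0.2194]
eef_rot: [3.142, -0.001, -0.31]
force: [-0.1, 0.8, 0.2]
gripper_width: 0.0857
gripper_force: 0.0
```

```bash
python3 - <<'E'
from h import *
s=ctrl.observe();print(s['tool_pos'],s['eef_rot'])
cap('wrist','w5')
E
```

```text
[ 0.42806122 -0.20251305  0.21943236] [ 3.14150730e+00 -9.56548051e-04 -3.09585648e-01]
```

View pics/w5.png

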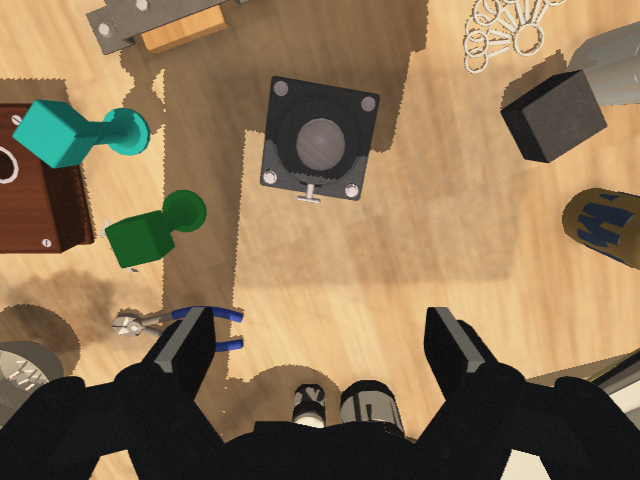

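Emit:
move_arm(
  hand=[0, 0, 0, 0, 0],
  delta_pos=[
    [1.3, 3.4, 0.6],
    [1.3, 3.4, 0.6],
    [1.3, 3.4, 0.6],
    [1.3, 3.4, 0.6],
    [1.3, 3.4, 0.6],
  ],
  roll=[1.4, 1.4, 1.4, 1.4, 1.4],
  newtons=40,
)

```text
time_s: 23.43
tool_pos: [0.4939, -0.0307, 0.2491]
eef_rot: [3.142, 0.0, -0.186]
force: [0.5, -1.1, -0.0]
gripper_width: 0.0858
gripper_force: 0.0
```

Emit:
move_arm(
  hand=[0, 0, 0, 0, 0],
  delta_pos=[
    [1.3, 3.4, 0],
    [1.3, 3.4, 0],
    [1.3, 3.4, 0],
    [1.3, 3.4, 0],
    [1.3, 3.4, 0],
  ],
  roll=[1.4, 1.4, 1.4, 1.4, 1.4],
)

```text
time_s: 23.85
tool_pos: [0.5588, 0.14, 0.2484]
eef_rot: [3.141, 0.001, -0.063]
force: [0.8, -0.2, -1.0]
gripper_width: 0.0855
gripper_force: 0.0
```

Emit:
move_arm(
  hand=[0, 0, 0, 0, 0],
  delta_pos=[
    [1.3, 3.4, 0],
    [1.3, 3.4, 0],
    [1.3, 3.4, 0],
    [1.3, 3.4, 0],
    [1.3, 3.4, 0],
  ],
  roll=[1.4, 1.4, 1.4, 1.4, 2],
)

```text
time_s: 24.27
tool_pos: [0.6236, 0.3101, 0.2479]
eef_rot: [3.141, 0.001, 0.069]
force: [1.0, -0.2, -0.1]
gripper_width: 0.0852
gripper_force: 0.0
```

Emit:
move_arm(
  hand=[0, 0, 0, 0],
  delta_pos=[
    [0, 0, 0],
    [0, 0, 0],
    [0, 0, 0],
    [0, 0, 0],
  ],
  roll=[0, 0, 0, 0],
)

```text
time_s: 24.6
tool_pos: [0.6224, 0.3069, 0.2485]
eef_rot: [3.141, 0.001, 0.067]
force: [-0.5, -0.4, 0.5]
gripper_width: 0.0857
gripper_force: 0.0
```

Emit:
move_arm(
  hand=[0, 0, 0, 0, 0],
  delta_pos=[
    [0.1, -0.1, -4],
    [0, 0, -4],
    [0, 0, -3.5],
    [0, 0, -1.4],
    [0, 0, 0],
  ],
  roll=[0, 0, 0, 0, 0],
)

```text
time_s: 25.02
tool_pos: [0.6212, 0.3045, 0.1164]
eef_rot: [3.139, 0.007, 0.066]
force: [-0.5, 0.2, -0.1]
gripper_width: 0.0855
gripper_force: 0.0
```

Emit:
move_arm(
  hand=[0, 160, 255, 255, 255],
  delta_pos=[
    [0, 0, 0],
    [0, 0, 0],
    [0, 0, 0],
    [0, 0, 0],
    [0, 0, 0],
  ],
  roll=[0, 0, 0, 0, 0],
)

```text
time_s: 25.43
tool_pos: [0.6244, 0.3071, 0.1221]
eef_rot: [-3.141, -0.003, 0.068]
force: [-0.2, 0.3, 0.4]
gripper_width: 0.0387
gripper_force: 0.0
```

Emit:
move_arm(
  hand=[255, 255, 255, 255, 255],
  delta_pos=[
    [0, 0, 0],
    [0, 0, 0],
    [0, 0, 0],
    [0, 0, 0],
    [0, 0, 0],
  ],
  roll=[0, 0, 0, 0, 0],
)

```text
time_s: 25.85
tool_pos: [0.6244, 0.3069, 0.1219]
eef_rot: [-3.141, -0.002, 0.068]
force: [-0.2, -1.4, 6.9]
gripper_width: 0.0302
gripper_force: 39.5
```

Emit:
move_arm(
  hand=[255, 255, 255, 255, 255],
  delta_pos=[
    [0, 0, 2],
    [0, 0, 3.5],
    [0, 0, 4],
    [0, 0, 4],
    [0, 0, 4],
  ],
  roll=[0, 0, 0, 0, 0],
)

```text
time_s: 26.27
tool_pos: [0.6229, 0.3066, 0.2967]
eef_rot: [3.141, 0.001, 0.068]
force: [1.3, 0.2, -2.0]
gripper_width: 0.03
gripper_force: 40.6
```

Emit:
move_arm(
  hand=[255, 255, 255, 255, 255],
  delta_pos=[
    [-0.4, -1.8, 1],
    [-0.8, -3.5, 0],
    [-0.8, -3.5, 0],
    [-0.8, -3.5, 0],
    [-0.8, -3.2, 0],
  ],
  roll=[-3.6, -4.5, -4.5, -4.5, -4.5],
)

```text
time_s: 26.68
tool_pos: [0.5865, 0.1501, 0.3052]
eef_rot: [3.141, 0.0, -0.313]
force: [0.0, -0.9, -1.3]
gripper_width: 0.0298
gripper_force: 40.6
```

Emit:
move_arm(
  hand=[255, 255, 255, 255, 255],
  delta_pos=[
    [-0.4, -1.7, 0],
    [0, 0, 0],
    [0, 0, 0],
    [0, 0, 0],
    [0, 0, 0],
  ],
  roll=[0, 0, 0, 0, 0],
)

```text
time_s: 27.1
tool_pos: [0.5838, 0.1357, 0.3052]
eef_rot: [-3.141, 0.0, -0.308]
force: [-0.0, -0.3, -2.5]
gripper_width: 0.0301
gripper_force: 40.6
```

Emit:
move_arm(
  hand=[255, 255, 255, 255, 255],
  delta_pos=[
    [0, -0.1, -3.5],
    [0, 0, -3.5],
    [0, 0, -3.5],
    [0, 0, -2],
    [0, 0, -1.5],
  ],
  roll=[0, 0, 0, 0, 0],
)

```text
time_s: 27.52
tool_pos: [0.5822, 0.1347, 0.1622]
eef_rot: [3.14, 0.003, -0.308]
force: [-0.1, 0.6, -1.9]
gripper_width: 0.0301
gripper_force: 40.6
```

Emit:
move_arm(
  hand=[255, 255, 255, 255, 255],
  delta_pos=[
    [0, 0, -1.5],
    [0, 0, -1],
    [0, 0, -1],
    [0, 0, -0.8],
    [0, 0, 0],
  ],
  roll=[0, 0, 0, 0, 0],
)

```text
time_s: 27.93
tool_pos: [0.584, 0.1341, 0.122]
eef_rot: [-3.141, -0.0, -0.309]
force: [0.3, -0.7, -1.8]
gripper_width: 0.0301
gripper_force: 41.0
```

Emit:
move_arm(
  hand=[255, 255, 255],
  delta_pos=[
    [0, 0, -0.1],
    [0, 0, 0],
    [0, 0, 0],
  ],
  roll=[0, 0, 0],
)

```text
time_s: 28.18
tool_pos: [0.5837, 0.1339, 0.1216]
eef_rot: [-3.141, -0.0, -0.309]
force: [0.1, 0.1, -2.0]
gripper_width: 0.0298
gripper_force: 40.9
```

Emit:
move_arm(
  hand=[0, 0, 0, 0, 0],
  delta_pos=[
    [0, 0, 0],
    [0, 0, 0],
    [0, 0, 0],
    [0, 0, 0],
    [0, 0, 0],
  ],
  roll=[0, 0, 0, 0, 0],
)

```text
time_s: 28.6
tool_pos: [0.5837, 0.1337, 0.1215]
eef_rot: [-3.141, -0.0, -0.309]
force: [-0.3, -0.9, 0.4]
gripper_width: 0.0849
gripper_force: 0.0
```

Emit:
move_arm(
  hand=[0, 0, 0, 0, 0],
  delta_pos=[
    [0, 0, 0],
    [0, 0, 2],
    [0, 0, 4],
    [0, 0, 4],
    [0, 0, 1],
  ],
  roll=[0, 0, 0, 0, 0],
)

```text
time_s: 29.02
tool_pos: [0.5866, 0.1344, 0.2376]
eef_rot: [-3.137, -0.008, -0.309]
force: [0.9, -0.9, 1.3]
gripper_width: 0.0856
gripper_force: 0.0
```

Emit:
move_arm(
  hand=[0, 0, 0, 0, 0],
  delta_pos=[
    [-0.3, 3.3, 0],
    [-0.3, 3.3, 0],
    [-0.3, 3.3, 0],
    [-0.3, 3.3, 0],
    [-0.3, 3.3, 0],
  ],
  roll=[4.3, 4.3, 4.3, 4.3, 4.4],
)

```text
time_s: 29.43
tool_pos: [0.5682, 0.3001, 0.2313]
eef_rot: [-3.142, -0.0, 0.071]
force: [0.2, 0.6, -0.7]
gripper_width: 0.0858
gripper_force: 0.0
```

Emit:
move_arm(
  hand=[0, 0, 0, 0],
  delta_pos=[
    [0, 0, 0],
    [0, 0, 0],
    [0, 0, 0],
    [0, 0, 0],
  ],
  roll=[0, 0, 0, 0],
)

```text
time_s: 29.77
tool_pos: [0.5685, 0.2977, 0.2311]
eef_rot: [3.141, 0.0, 0.066]
force: [0.1, -0.4, 0.2]
gripper_width: 0.0855
gripper_force: 0.0
```

Emit:
move_arm(
  hand=[0, 0, 0, 0, 0],
  delta_pos=[
    [0, 0.2, -4],
    [0, 0, -4],
    [0, 0, -2],
    [0, 0, -1],
    [0, 0, 0],
  ],
  roll=[0, 0, 0, 0, 0],
)

```text
time_s: 30.18
tool_pos: [0.5675, 0.2989, 0.119]
eef_rot: [3.14, 0.004, 0.066]
force: [0.3, -0.3, 0.6]
gripper_width: 0.0854
gripper_force: 0.0
```

Emit:
move_arm(
  hand=[0, 160, 255, 255, 255],
  delta_pos=[
    [0, 0, 0],
    [0, 0, 0],
    [0, 0, 0],
    [0, 0, 0],
    [0, 0, 0],
  ],
  roll=[0, 0, 0, 0, 0],
)

```text
time_s: 30.6
tool_pos: [0.5692, 0.301, 0.1226]
eef_rot: [-3.141, -0.002, 0.068]
force: [-0.6, 0.1, -0.7]
gripper_width: 0.0387
gripper_force: 0.1
```

Emit:
move_arm(
  hand=[255, 255, 255, 255, 255],
  delta_pos=[
    [0, 0, 0],
    [0, 0, 0],
    [0, 0, 0],
    [0, 0, 0],
    [0, 0, 0],
  ],
  roll=[0, 0, 0, 0, 0],
)

```text
time_s: 31.02
tool_pos: [0.5693, 0.301, 0.1228]
eef_rot: [-3.141, -0.002, 0.068]
force: [-0.2, -1.0, 7.1]
gripper_width: 0.0367
gripper_force: 39.9
```

Emit:
move_arm(
  hand=[255, 255, 255, 255, 255],
  delta_pos=[
    [0, 0, 2],
    [0, 0, 3.5],
    [0, 0, 4],
    [0, 0, 4],
    [0, 0, 4],
  ],
  roll=[0, 0, 0, 0, 0],
)

```text
time_s: 31.43
tool_pos: [0.5679, 0.3005, 0.2978]
eef_rot: [3.141, 0.001, 0.068]
force: [0.2, 0.3, -2.3]
gripper_width: 0.0365
gripper_force: 40.9
```

Emit:
move_arm(
  hand=[255, 255, 255, 255, 255],
  delta_pos=[
    [0, -1.7, 1],
    [-0.2, -3.5, 0],
    [-0.2, -3.5, 0],
    [-0.2, -3.5, 0],
    [-0.2, -3.5, 0],
  ],
  roll=[-2, -3.5, -3.5, -3.5, -3.5],
)

```text
time_s: 31.85
tool_pos: [0.5595, 0.142, 0.3057]
eef_rot: [3.141, 0.001, -0.215]
force: [0.3, -0.6, -2.2]
gripper_width: 0.0363
gripper_force: 41.0
```

Emit:
move_arm(
  hand=[255, 255, 255, 255, 255],
  delta_pos=[
    [-0.2, -3.5, 0],
    [-0.2, -3.5, 0],
    [-0.2, -2, 0],
    [0, -1, 0],
    [0, 0, 0],
  ],
  roll=[-3.5, -2.1, 0, 0, 0],
)

```text
time_s: 32.27
tool_pos: [0.554, 0.0417, 0.3059]
eef_rot: [3.141, 0.001, -0.312]
force: [0.3, 1.1, -2.7]
gripper_width: 0.0363
gripper_force: 41.1
```

Emit:
move_arm(
  hand=[255, 255, 255],
  delta_pos=[
    [0, 0, 0],
    [0, 0, 0],
    [0, 0, 0],
  ],
  roll=[0, 0, 0],
)

```text
time_s: 32.52
tool_pos: [0.5546, 0.045, 0.3061]
eef_rot: [-3.141, 0.0, -0.308]
force: [0.8, 0.8, -2.9]
gripper_width: 0.0363
gripper_force: 41.1
```

Emit:
move_arm(
  hand=[255, 255, 255, 255, 255],
  delta_pos=[
    [0.1, -0.1, -3.5],
    [0, 0, -3.5],
    [0, 0, -3.5],
    [0, 0, -2],
    [0, 0, -1.5],
  ],
  roll=[0, 0, 0, 0, 0],
)

```text
time_s: 32.93
tool_pos: [0.5541, 0.0439, 0.1635]
eef_rot: [3.14, 0.004, -0.308]
force: [-0.4, -0.1, -2.1]
gripper_width: 0.0369
gripper_force: 41.1
```

Emit:
move_arm(
  hand=[255, 255, 255, 255, 255],
  delta_pos=[
    [0, 0, -1.5],
    [0, 0, -1],
    [0, 0, -1],
    [0, 0, -0.8],
    [0, 0, 0],
  ],
  roll=[0, 0, 0, 0, 0],
)

```text
time_s: 33.35
tool_pos: [0.5559, 0.043, 0.1229]
eef_rot: [3.142, -0.0, -0.309]
force: [0.7, -0.5, -3.1]
gripper_width: 0.0365
gripper_force: 41.5
```

Emit:
move_arm(
  hand=[255, 255, 255],
  delta_pos=[
    [0, 0, -0.1],
    [0, 0, 0],
    [0, 0, 0],
  ],
  roll=[0, 0, 0],
)

```text
time_s: 33.6
tool_pos: [0.5558, 0.0428, 0.1226]
eef_rot: [-3.141, -0.001, -0.309]
force: [-0.8, -0.5, -2.0]
gripper_width: 0.037
gripper_force: 41.5
```

Emit:
move_arm(
  hand=[0, 0, 0, 0, 0],
  delta_pos=[
    [0, 0, 0],
    [0, 0, 0],
    [0, 0, 0],
    [0, 0, 0],
    [0, 0, 0],
  ],
  roll=[0, 0, 0, 0, 0],
)

```text
time_s: 34.02
tool_pos: [0.5557, 0.0427, 0.1225]
eef_rot: [-3.141, -0.0, -0.309]
force: [0.1, 0.0, 0.9]
gripper_width: 0.0857
gripper_force: 0.0
```

Emit:
move_arm(
  hand=[0, 0, 0, 0, 0],
  delta_pos=[
    [0, 0, 0],
    [0, 0, 2],
    [0, 0, 4],
    [0, 0, 4],
    [0, 0, 1],
  ],
  roll=[0, 0, 0, 0, 0],
)

```text
time_s: 34.43
tool_pos: [0.5586, 0.0429, 0.2382]
eef_rot: [-3.139, -0.008, -0.309]
force: [1.1, 0.1, 1.0]
gripper_width: 0.0852
gripper_force: 0.0
```

Emit:
move_arm(
  hand=[0, 0, 0, 0, 0],
  delta_pos=[
    [-0.6, 3.6, 0],
    [-0.6, 3.6, 0],
    [-0.6, 3.6, 0],
    [-0.6, 3.6, 0],
    [-0.6, 3.6, 0],
  ],
  roll=[3.1, 3.1, 3.1, 3.1, 3.1],
)

```text
time_s: 34.85
tool_pos: [0.525, 0.2242, 0.2323]
eef_rot: [-3.141, -0.0, -0.037]
force: [-0.2, 0.7, 0.3]
gripper_width: 0.0853
gripper_force: 0.0
```

Emit:
move_arm(
  hand=[0, 0, 0, 0, 0],
  delta_pos=[
    [-0.6, 3.6, 0],
    [-0.6, 3.6, 0],
    [0, 0, 0],
    [0, 0, 0],
    [0, 0, 0],
  ],
  roll=[3.1, 3.1, 0, 0, 0],
)

```text
time_s: 35.27
tool_pos: [0.5132, 0.2945, 0.2319]
eef_rot: [3.141, 0.001, 0.07]
force: [-0.1, -0.4, 0.1]
gripper_width: 0.0854
gripper_force: 0.0
```

Emit:
move_arm(
  hand=[0, 0, 0, 0, 0],
  delta_pos=[
    [0, 0.1, -4],
    [0, 0, -4],
    [0, 0, -2],
    [0, 0, -1.2],
    [0, 0, 0],
  ],
  roll=[0, 0, 0, 0, 0],
)

```text
time_s: 35.68
tool_pos: [0.5124, 0.2937, 0.1178]
eef_rot: [3.139, 0.004, 0.067]
force: [0.5, -0.1, 1.0]
gripper_width: 0.0855
gripper_force: 0.0
```

Emit:
move_arm(
  hand=[0, 160, 255, 255, 255],
  delta_pos=[
    [0, 0, 0],
    [0, 0, 0],
    [0, 0, 0],
    [0, 0, 0],
    [0, 0, 0],
  ],
  roll=[0, 0, 0, 0, 0],
)

```text
time_s: 36.1
tool_pos: [0.5142, 0.2961, 0.1215]
eef_rot: [-3.141, -0.002, 0.069]
force: [0.3, 0.3, -0.1]
gripper_width: 0.0386
gripper_force: 0.0
```

Emit:
move_arm(
  hand=[255, 255, 255, 255, 255],
  delta_pos=[
    [0, 0, 0],
    [0, 0, 0],
    [0, 0, 0],
    [0, 0, 0],
    [0, 0, 0],
  ],
  roll=[0, 0, 0, 0, 0],
)

```text
time_s: 36.52
tool_pos: [0.5142, 0.2965, 0.1214]
eef_rot: [-3.14, -0.002, 0.069]
force: [0.2, 1.9, 6.2]
gripper_width: 0.0298
gripper_force: 39.3
```

Emit:
move_arm(
  hand=[255, 255, 255, 255, 255],
  delta_pos=[
    [0, 0, 2],
    [0, 0, 3.5],
    [0, 0, 4],
    [0, 0, 4],
    [0, 0, 4],
  ],
  roll=[0, 0, 0, 0, 0],
)

```text
time_s: 36.93
tool_pos: [0.5127, 0.2952, 0.2963]
eef_rot: [3.14, 0.002, 0.07]
force: [1.0, 0.3, -3.5]
gripper_width: 0.0298
gripper_force: 40.2
```

Emit:
move_arm(
  hand=[255, 255, 255, 255, 255],
  delta_pos=[
    [0.2, -1.7, 1],
    [0.4, -3.5, 0],
    [0.4, -3.5, 0],
    [0.4, -3.5, 0],
    [0.4, -3.5, 0],
  ],
  roll=[-3.7, -4.5, -4.5, -4.5, -4.5],
)

```text
time_s: 37.35
tool_pos: [0.5307, 0.1372, 0.3048]
eef_rot: [3.141, 0.001, -0.312]
force: [1.2, -0.5, -3.7]
gripper_width: 0.0297
gripper_force: 40.1
```

Emit:
move_arm(
  hand=[255, 255, 255, 255, 255],
  delta_pos=[
    [0.2, -2.5, 0],
    [0, -1.5, 0],
    [0, 0, 0],
    [0, 0, 0],
    [0, 0, 0],
  ],
  roll=[0, 0, 0, 0, 0],
)

```text
time_s: 37.77
tool_pos: [0.5332, 0.0992, 0.3049]
eef_rot: [3.142, 0.001, -0.309]
force: [-0.7, 1.3, -3.3]
gripper_width: 0.0299
gripper_force: 40.3
```

Emit:
move_arm(
  hand=[255, 255],
  delta_pos=[
    [0, 0, 0],
    [0, 0, 0],
  ],
  roll=[0, 0],
)

```text
time_s: 37.93
tool_pos: [0.5334, 0.0997, 0.3051]
eef_rot: [3.142, 0.0, -0.308]
force: [0.8, 0.1, -2.4]
gripper_width: 0.0293
gripper_force: 40.3
```

Emit:
move_arm(
  hand=[255, 255, 255, 255, 255],
  delta_pos=[
    [0, 0, -3.5],
    [0, 0, -3.5],
    [0, 0, -3.5],
    [0, 0, -2],
    [0, 0, -1.5],
  ],
  roll=[0, 0, 0, 0, 0],
)

```text
time_s: 38.35
tool_pos: [0.532, 0.0993, 0.1627]
eef_rot: [3.14, 0.003, -0.308]
force: [-0.3, -0.1, -3.4]
gripper_width: 0.0299
gripper_force: 40.3
```

Emit:
move_arm(
  hand=[255, 255, 255, 255, 255],
  delta_pos=[
    [0, 0, -1.5],
    [0, 0, -1],
    [0, 0, -1],
    [0, 0, -0.8],
    [0, 0, 0],
  ],
  roll=[0, 0, 0, 0, 0],
)

```text
time_s: 38.77
tool_pos: [0.534, 0.0993, 0.1218]
eef_rot: [-3.141, -0.0, -0.309]
force: [-0.1, 0.3, -2.6]
gripper_width: 0.0296
gripper_force: 39.4
```

Emit:
move_arm(
  hand=[255, 255, 255],
  delta_pos=[
    [0, 0, -0.1],
    [0, 0, 0],
    [0, 0, 0],
  ],
  roll=[0, 0, 0],
)

```text
time_s: 39.02
tool_pos: [0.5337, 0.0987, 0.1216]
eef_rot: [-3.141, -0.0, -0.309]
force: [-0.2, -0.4, -3.1]
gripper_width: 0.0295
gripper_force: 39.4
```

Next I release, retreat up and toward the robot, and check.

Emit:
move_arm(
  hand=[0, 0, 0, 0, 0],
  delta_pos=[
    [0, 0, 0],
    [0, 0, 0],
    [0, 0, 0],
    [0, 0, 0],
    [0, 0, 0],
  ],
  roll=[0, 0, 0, 0, 0],
)

```text
time_s: 39.43
tool_pos: [0.5338, 0.0988, 0.1216]
eef_rot: [-3.141, -0.001, -0.309]
force: [0.4, 0.1, -0.5]
gripper_width: 0.085
gripper_force: 0.0
```

Emit:
move_arm(
  hand=[0, 0, 0, 0, 0],
  delta_pos=[
    [0, 0, 0],
    [0, 0, 2],
    [0, 0, 4],
    [0, 0, 4],
    [0, 0, 4],
  ],
  roll=[0, 0, 0, 0, 0],
)

```text
time_s: 39.85
tool_pos: [0.5329, 0.0986, 0.2626]
eef_rot: [3.141, 0.001, -0.309]
force: [0.8, -0.6, -0.1]
gripper_width: 0.085
gripper_force: 0.0
```

Emit:
move_arm(
  hand=[0, 0, 0, 0, 0],
  delta_pos=[
    [-2.5, -2.5, 3],
    [-2.5, -2.5, 1],
    [-2, -2, 0],
    [0, 0, 0],
    [0, 0, 0],
  ],
  roll=[0, 0, 0, 0, 0],
)

```text
time_s: 40.27
tool_pos: [0.4654, 0.0305, 0.2989]
eef_rot: [-3.141, -0.001, -0.311]
force: [-0.3, -0.4, 0.2]
gripper_width: 0.0851
gripper_force: 0.0
```

Emit:
move_arm(
  hand=[0, 0, 0],
  delta_pos=[
    [0, 0, 0],
    [0, 0, 0],
    [0, 0, 0],
  ],
  roll=[0, 0, 0],
)

```text
time_s: 40.52
tool_pos: [0.4667, 0.0318, 0.2979]
eef_rot: [3.142, 0.0, -0.309]
force: [0.9, -0.3, -1.0]
gripper_width: 0.0854
gripper_force: 0.0
```

```bash
python3 - <<'E'
from h import *
s=ctrl.observe();print(s['tool_pos'],s['eef_rot'],s['force'])
cap('wrist','w6');cap('scene','s2')
p=cv2.imread('pics/s2.png')[205:355,225:425]
cv2.imwrite('pics/c5.png',cv2.resize(p,None,fx=4,fy=4,interpolation=3))
E
```

```text
[0.46666161 0.03175244 0.29793994] [ 3.14152189e+00  4.52135868e-04 -3.08725018e-01] [ 0.8703543  -0.2893045  -0.98170201]
```

View pics/w6.png

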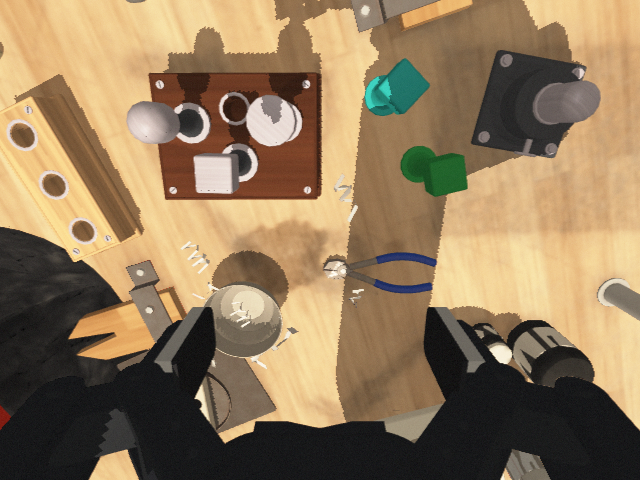

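View pics/c5.png

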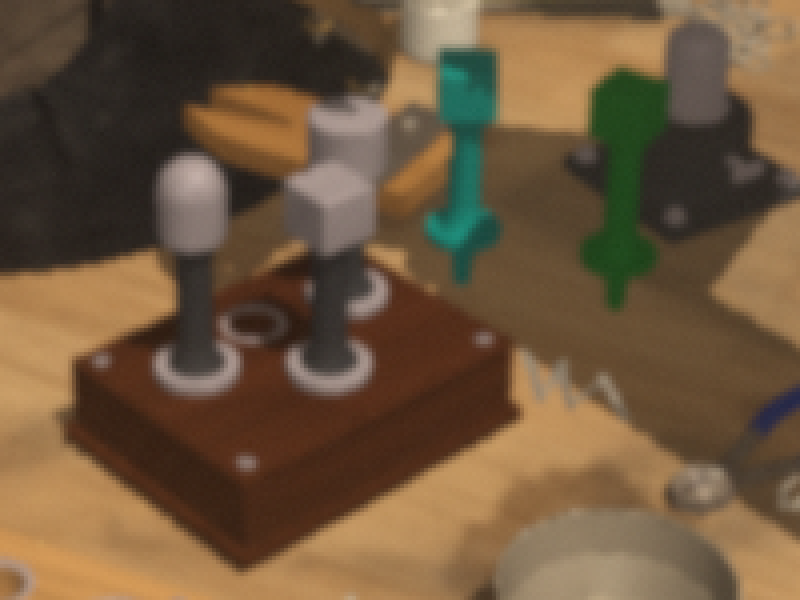

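All stakes are upright and seated. The collars at c5 (196,366), (330,363) and (350,290) are within about 3 mm of where they started, and the low stake is in the holder at c5 (697,80).

```bash
python3 -c "
from workcell import ctrl
print(ctrl.job_done())"
```

```text
the job is handed in; nothing more can be done
None
```

I handed the job in after about 41 s of robot time: the low stake is seated in the bench holder, the three tall stakes are back in their own rack sockets within about 3 mm by camera, and nothing fell; no verdict came back.

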